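# Hang the leak detector on the drop-flap peg

### The job

Put the yellow hand-held leak detector away: hang it by its eye on the peg of the grey stand, pushing it far enough along the peg that the eye lifts the red drop flap, passes it, and the flap falls down again in front of the eye so that the detector cannot come off. Leave it hanging still and leave the other things on the desk where they are.

Things in the scene. Friction and masses are not known exactly. Their poses are not given: they have to be found in the camera images.
- detector_grip (a point): Centre of the grip tab on top of the yellow hand-held leak detector, 157 mm above the detector's underside. Axes: z up, x through the thickness (display on the -x side), y across the width. Tab 20 mm thick in x, 44 mm wide in y, from 132 to 176 mm above the underside (its top). Take it from above, across its thickness or its width.
- detector_eye (a point): Centre of the detector's eye, the opening under the grip tab, 47 mm straight below the grip point, same axes. The eye goes right through in x; 40 mm wide in y, its floor 92 mm above the underside; its roof is a peaked notch, 130 mm up in the middle, sloping at 40 degrees to 113 mm at the sides, that centres itself on the peg. The walls round it are 20 to 22 mm thick in x.
- detector: The leak detector, loose, standing upright on the desk on its black foot; origin at the centre of its underside, axes as for the grip point. 176 mm high, about 280 g (200 to 390 g); body 64 mm wide and 22 mm thick; foot 72 mm wide (y), 44 mm thick (x), 16 mm high.
- peg_stand: Grey stand with a level steel peg, fixed to the desk; place and yaw vary. Origin on the desk under the hanging place; z up; the peg points to the stand's -x. Peg 14 mm thick, axis at y = 0, z = 168 mm, from the post (front face x = +50 mm, 34 mm wide, top z = 177 mm) to its tip at x = -71 mm. Base plate x = -60 to +80 mm, 110 mm wide, top z = 14 mm.
- peg_tip (a point): Outer, rounded end of the peg, on its axis (stand x = -71, y = 0, z = 168 mm); axes as the stand's.
- hang_point (a point): Top of the peg at the middle of the hanging place (stand x = +10, y = 0, z = 175 mm); axes as the stand's. The roof of the eye rests on the peg here: the hanging detector has its underside about 47 mm and its grip point about 204 mm above the desk. The foot would meet the post with the eye's middle at about x = +28 mm.
- flap_hinge (a point): Hinge of the red drop flap, crosswise in the peg (stand x = -55, y = 0, z = 168 mm); axes as the stand's. An eye pushed level along the peg, about centred on it in height, lifts the flap with its lower edge; the flap falls once the middle of the eye is about 50 mm past the hinge (stand x = -5 mm).
- flap (a joint): Red drop flap, 10 mm wide, 5 mm thick, reaching 42 mm below the peg's axis. 0 rad: hanging down on its stop, leaning 0.12 rad inwards; grows as its lower end swings inwards and up towards the post, to 1.5 rad; it cannot swing outwards. It weighs 30 g, gives way to a light push and falls back by its own weight.
- carton: Bystander: small white carton with a blue band, 62x62x45 mm; origin at the centre of its underside.
- calculator: Bystander: grey desk calculator, 124x72x14 mm; origin at the centre of its underside.
- mug: Bystander: white mug, 92x127x95 mm; origin at the centre of its underside.
- mouse: Bystander: black computer mouse, 110x58x38 mm; origin at the centre of its underside.
- desk_speaker: Bystander: black dome-shaped speaker, 114 mm wide, 62 mm high; origin at the centre of its underside.
- vial_rack: Bystander: blue rack of vials, 74x120x40 mm; origin at the centre of its underside.
There are look-alikes about, which are no part of the job. There is more than one size of the detector; the job needs the largest.

How it is judged (in metres and radians):
On the way:
1. the eye is round the peg and lifts the flap (value of joint flap above 0.5 rad and x of detector_eye in the frame of peg_stand between -0.08 and 0.03 m and y of detector_eye in the frame of peg_stand between -0.02 and 0.02 m and z of detector_eye in the frame of peg_stand between 0.14 and 0.19 m), for 0.05 s.
At the end, for the whole second after the job is handed in: The detector hangs by its eye on the peg, between flap and post (middle of the eye at stand x -42 to +35 mm, within 20 mm sideways of the peg's axis, 145 to 168 mm above the desk), within 0.3 rad of upright and still (under 0.05 m/s), and the flap is down (under 0.12 rad) (x of detector_eye in the frame of peg_stand between -0.042 and 0.035 m and y of detector_eye in the frame of peg_stand between -0.02 and 0.02 m and z of detector_eye in the frame of peg_stand between 0.145 and 0.168 m and value of joint flap below 0.12 rad and angle between detector_eye's own z axis and vertical below 0.3 rad and linear speed of detector below 0.05 m/s); the robot touches nothing.
It fails at once if another thing on the desk was moved by more than 30 mm (distance of any of carton, calculator, mug, mouse, desk_speaker, vial_rack from where it was at the start of the episode above 0.03 m).
It also fails if it takes over 40 s, if anything falls off the work surface, if the arm or the gripper's body presses on something with over 40 N, if the wrist force passes 120 N, or if a joint passes its speed limit or range.

### The arm

A 6-joint arm with a two-finger parallel gripper is mounted at the origin on a cart in front of the work surface, level with it; the furniture and walls round the work are solid. World frame = base frame: x ahead of the robot, y to its left, z up, the work surface at z = 0. Lengths are in mm, angles in rad, forces in N, time in s.
With the tool pointing down it reaches from about 350 to 775 mm from the base axis. Payload 7.3 kg.
Tool frame: the origin (TCP) lies at the very end of the fingers, on their centre line; the grasp point (between the pads) lies 19 mm behind it; z points along the fingers, y is the line along which they close (so a half turn about z gives the same grasp; the last joint's range is limited). The gripper opens to 92 mm and grips with 3 to 60 N. Pads are 19 mm wide; open, the fingers measure 130 mm over their backs; the gripper's body (75 mm by 190 mm) begins 47 mm behind the grasp point.
Start: joints at [1.195, 0.342, 1.524, -0, 1.275, -0.146], TCP at [119.569, 511.222, 226.741] pointing down, gripper open.
Joint ranges: [-2.53, 2.53], [-0.77, 2.02], [0.04, 2.7], [-1, 4.14], [0.28, 2.66], [-3.11, 3.11]. Speed limits (rad/s): [2.57, 2.57, 3.14, 3.14, 3.14, 3.14].

### API

Orientations are given as [roll, pitch, yaw] about the fixed x, y, z axes, in that order (R = Rz(yaw) Ry(pitch) Rx(roll)).
In Python, from plant import bot gives the robot as it stands.
- The arm moves only by the tool jog_arm, never from a script. Its argument "targets" is a list of rows, each an object with "xyz": the shift along the tool's x, y, z as a fraction of full scale, a list of three; "spin": the turn about the tool's z as a fraction of full scale. In form: [{"xyz": [x, y, z], "spin": spin}, ...]. A call has exactly 10 rows; each row shifts and turns the commanded pose from where the row before left it, along the tool's axes as they then stand; what a row does not reach is not made up. Full scale, the value 1, is 80 mm for a shift and 0.1 rad for a turn. A row lasts 1/8 s, in which the tool goes at most 62.5 mm and 10.7 degrees, less where a joint would pass 70% of its speed; a pose out of reach is approached as far as the arm can. A call with a number of a shift or a turn outside -1 to 1 is refused whole. A call with a gripper value outside its range is refused whole. "gripper" is the opening in per cent of the stroke, from 0 (shut) to 100 (fully open), set as the call begins (left out, the last holds). The fingers move at their own pace and stop on an object; the grip force is fixed at half the most. Time passes only in rows, so rows that do not move let the fingers close, or fill a call up. It gives the time, the measured TCP pose, the force, the opening and the grip force at its end, in the units of the state.
- bot.get_obs(): the state, without advancing time (a new reading comes with each control period).
- bot.capture(name): name is "scene" or "top"; returns the picture (384x512x3 uint8, blue, green, red); there is no depth.
- bot.get_calibration(name): a dict with "vfov" (degrees; the focal length in pixels is half the picture's height over the tangent of half this angle, whatever the lens; pixels are square), "cx", "cy" (the principal point, pixels), "eye" and "rotation" of the camera in the world. Camera axes: x right, y down, z forward; pixel columns grow to the right and rows downward; lengths in mm; the calibration is good to about 2 mm. A picture is of the moment at which its call begins. get_calibration takes no time and is no camera call.
- bot.close_job(): hands the job in; it is judged then, once.
The state is a dict: "time": time; "joint_positions": joint angles; "dq": joint speeds; "tau": joint torques, N m; "tool_pos": TCP position; "tcp_rot": TCP orientation; "contact_force": force on the tool from outside, world axes, zero at the start; "moment": the same for the moment, N m; "grip_width": finger opening in mm; "finger_force": force on a finger pad.
Only numpy, scipy, OpenCV 4.12 (cv2) and the standard library are available. Lean on these libraries where they do the work, as an engineer would, in place of code of your own. Each camera call takes 0.05 s, during which the arm holds its last target. There are 200 camera calls.

## Working session

There is one attempt and no reset: what is moved stays moved. The work goes in short steps, Python scripts to look and compute and a tool call to move; the robot and the scene stay as the last step left them, time stands still between calls to the robot, and variables do not carry over. Pictures are saved under pics/ and viewed, at most 10 in all, crops included, and the job is handed in when it is done.

Besides the shell and the picture viewer there is one more tool, called as name([rows], argument=value, ...), one row to a line, values as JSON. jog_arm: Moves the arm, as the interface text tells. Shift numbers are shares of 80 mm and turn numbers shares of 0.1 rad, none past 1 either way. Its arguments: {"type":"object","properties":{"targets":{"type":"array","items":{"type":"object","properties":{"xyz":{"type":"array","items":{"type":"number"}},"spin":{"type":"number"}}}},"gripper":{"type":"number"}},"required":["targets"]}

```bash
mkdir -p pics
cat > h.py <<'E'
import numpy as np, cv2
from plant import bot
def cal(n):
    c=bot.get_calibration(n); f=192/np.tan(np.radians(c['vfov'])/2)
    return c,f,np.array(c['eye'],float),np.array(c['rotation'],float)
def ray(n,u,v):
    c,f,e,R=cal(n); d=R@np.array([(u-c['cx'])/f,(v-c['cy'])/f,1]); return e,d
def onz(n,u,v,z):
    e,d=ray(n,u,v); return e+d*(z-e[2])/d[2]
def proj(n,p):
    c,f,e,R=cal(n); q=R.T@(np.array(p,float)-e); return q[:2]/q[2]*f+[c['cx'],c['cy']]
E
python3 - <<'E'
from h import *
for n in ('scene','top'):
    im=bot.capture(n); cv2.imwrite(f'pics/{n}0.png',im); print(bot.get_calibration(n))
    cv2.imwrite(f'pics/{n}0b.png',cv2.resize(im,(800,600),interpolation=cv2.INTER_CUBIC))
print(bot.get_obs())
E
```

```text
{'vfov': 54.155722010090095, 'cx': 261.011578610271, 'cy': 189.93027187072303, 'eye': array([-199.78855473, -854.34723983,  851.82880544]), 'rotation': array([-2.1530988 ,  0.00541993, -0.73886422])}
{'vfov': 46.303658038798496, 'cx': 255.65287711430912, 'cy': 188.74009663854537, 'eye': array([ 284.65220599,  -34.60105751, 1763.43098162]), 'rotation': array([-2.97634036,  0.0073425 , -1.59096625])}
{'time': 0.1, 'joint_positions': array([ 1.19498950e+00,  3.42654578e-01,  1.52488446e+00,  5.92573839e-06,
        1.27542227e+00, -1.46019636e-01]), 'dq': array([ 0.00067825, -0.00174821, -0.00347506,  0.00038567,  0.00152292,
       -0.00065657]), 'tau': array([ 3.48778041e-03, -4.31995904e+01, -2.44697517e+01,  7.20152026e-02,
        5.24326286e-02, -6.42283726e-05]), 'tool_pos': array([119.43511118, 510.87170324, 226.12659739]), 'tcp_rot': array([-3.14023939e+00, -2.04747596e-04,  2.91180359e+00]), 'contact_force': array([-0.28741759,  0.6912099 , -0.22150293]), 'moment': array([ 0.06106219, -0.05152544,  0.00224868]), 'finger_force': 0.0, 'grip_width': 91.65167669255646}
```

View pics/scene0b.png

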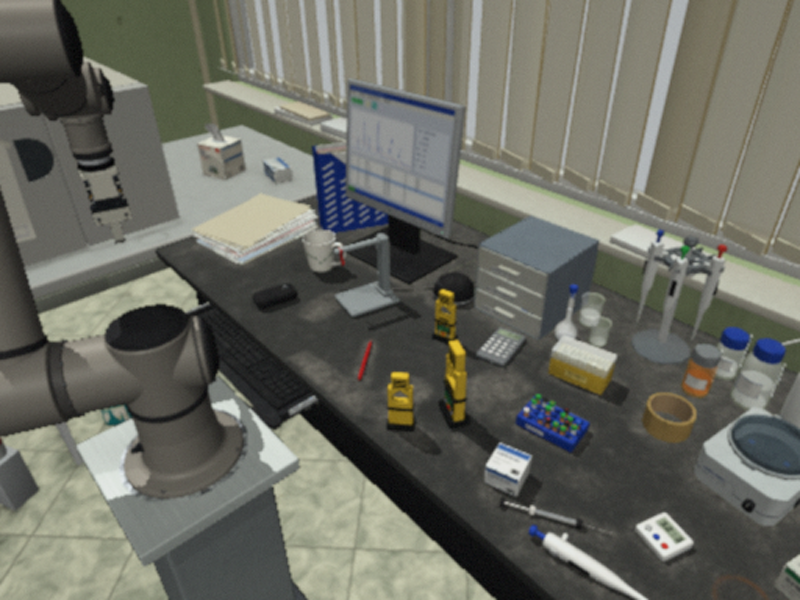

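View pics/top0b.png

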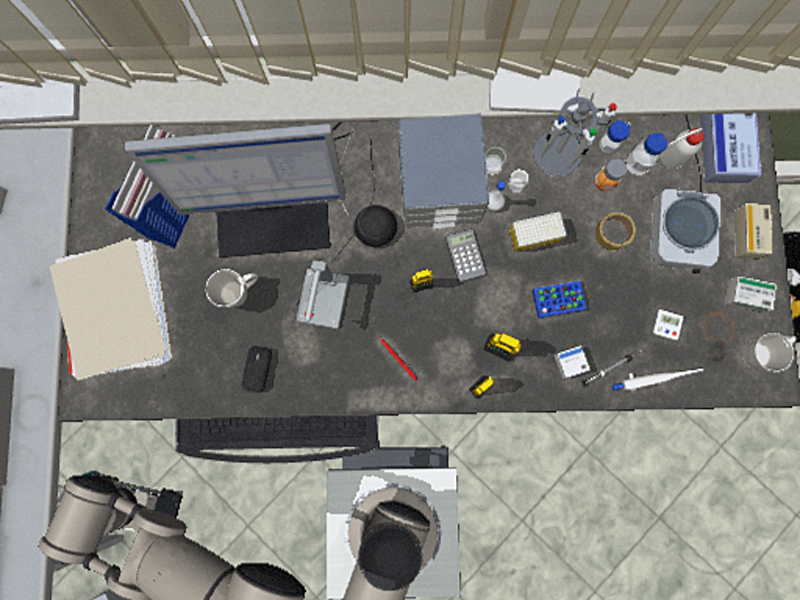

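Both pictures show three yellow detectors. In the top view (800 px) they are at (422,279), (503,345) and (483,385), and the one at (503,345) looks the tallest. The stand is at about (325,295). I'll zoom in on the stand and the detectors.

```bash
cat >> h.py <<'E'
from scipy.spatial.transform import Rotation as Ro
_cal=cal
def cal(n):
    c,f,e,r=_cal(n); return c,f,e,Ro.from_euler('xyz',r).as_matrix()
E
python3 - <<'E'
from h import *
s=cv2.imread('pics/scene0.png');t=cv2.imread('pics/top0.png')
print([proj(n,[0,0,0]) for n in('scene','top')], proj('top',[119,511,226]),proj('scene',[119,511,226]))
def crop(im,x,y,w,h,k): return cv2.resize(im[y:y+h,x:x+w],(w*k,h*k),interpolation=cv2.INTER_CUBIC)
a=crop(s,205,140,100,75,4);b=crop(t,180,160,100,75,4);c=crop(s,240,180,100,100,4)[:300];
c=crop(s,240,205,100,75,4);d=crop(t,250,160,100,100,4)[75*1:375]
cv2.imwrite('pics/z1.png',np.vstack([np.hstack([a,b]),np.hstack([c,d])]))
E
```

```text
[array([117.82417319, 288.78016884]), array([251.43387963, 340.34882513])] [ 95.82364506 317.53586967] [ 74.27902419 149.4906328 ]
```

View pics/z1.png

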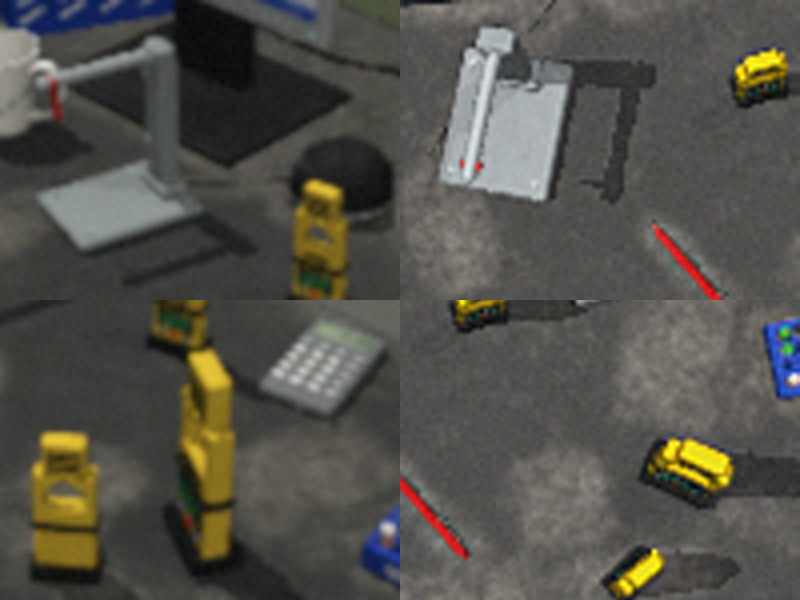

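The zoom shows the stand with its peg pointing down in the image, towards the robot, with the red flap near the tip at about top px (197,203). The tall detector's display faces the robot and its tab is at about top px (326,218). Next I'll take subpixel measurements.

Run:
```python
from h import *
t=cv2.imread('pics/top0.png')
np.set_printoptions(linewidth=250,precision=1,suppress=True)
g=cv2.cvtColor(t,cv2.COLOR_BGR2GRAY)
print('peg region gray cols188-226 rows164-213'); 
for r in range(164,214): print(r,' '.join('%3d'%x for x in g[r,188:226]))
print('det V, cols 308-338 rows 208-232')
hsv=cv2.cvtColor(t,cv2.COLOR_BGR2HSV)
y=cv2.inRange(hsv,(20,120,60),(35,255,255))
for r in range(208,232): print(r,' '.join(('%3d'%hsv[r,c,2] if y[r,c] else ' . ') for c in range(308,338)))
```

```text
peg region gray cols188-226 rows164-213
164 116 109 114 103 109 109 117 104 106 118 124 118 102  90  97  96 103  96  93  98  95  96 104 108  97  95  95  86  90  93 101  97 102 114 113 102  95  85
165 105  99  94  94 101 101 100  99 102 110 111 102  94  82  87  82  87  84  81  85  93 100 117 111  98  90  60  89  80  93 105 103 101 103  99  93  87  84
166  93  94  96  90  91  87  98  95  93  97  84  82 103 102  87  75  50  70  78  82  97 101 113 107  98  70  81  90  89 102 113 105  92  93  93  85  88  91
167 100  90  85  88  84  86  87  83  81  86  75  83 163 172 172 169 156 172 148 114  89 100 105 103  68  87  96  93  99 106 111 102  89  88  87  87  83  84
168  86  83  85  83  82  86  84  84  84  85  80  97 178 180 181 178 176 176 175 180 125 100  92 102  91 100  98 104 102  97  92 102  94  85  87  83  80  85
169  82  85  88  94  85  82  90  95  82  93  81 121 181 178 172 170 175 171 173 186 113  77 102  99 100 100  97 106  99  94  96  95  86  87  83  84  82  72
170  84  82  84  90  93  89  91  81  75  76  64 178 187 184 180 176 176 174 179 174  84  59 100 101  95  97 103 100  97  91 
[... 9047 characters left out ...]
   .   .   .   .   .   .   .   .   .   72  97  .   .   .   .   .   .   .   .   . 
227  .   .   .   .   .   .   .   .   .   .   .   .   .   .   .   .   .   .   69  .   .   .   .   .   .   .   .   .   .   . 
228  .   .   .   .   .   .   .   .   .   .   .   .   .   .   .   .   .   .   .   .   .   .   .   .   .   .   .   .   .   . 
229  .   .   .   .   .   .   .   .   .   .   .   .   .   .   .   .   .   .   .   .   .   .   .   .   .   .   .   .   .   . 
230  .   .   .   .   .   .   .   .   .   .   .   .   .   .   .   .   .   .   .   .   .   .   .   .   .   .   .   .   .   . 
231  .   .   .   .   .   .   .   .   .   .   .   .   .   .   .   .   .   .   .   .   .   .   .   .   .   .   .   .   .   .
```

Run:
```python
from h import *
np.set_printoptions(precision=1,suppress=True)
t=cv2.imread('pics/top0.png')
O=lambda u,v,z: onz('top',u,v,z)[:2]
yaw=lambda a,b: np.degrees(np.arctan2(*(b-a)[::-1]))
# plate edges z=14
R1,R2=O(217,204,14),O(221,184,14); L1,L2=O(190,200,14),O(195,176,14)
B1,B2=O(191,205.3,14),O(215.5,209.4,14)
print('yaw R,L,B',yaw(R1,R2),yaw(L1,L2),yaw(B2,B1)-90)
P1,P2=O(196.8,202,173),O(201.6,178,173); print('peg yaw',yaw(P1,P2),'tip',O(196.3,204.9,168))
y=np.radians(np.mean([yaw(R1,R2),yaw(L1,L2),yaw(B2,B1)-90])); ex=np.array([np.cos(y),np.sin(y)]);ey=np.array([-ex[1],ex[0]])
print('ey: R,L,P',R1@ey,R2@ey,L1@ey,L2@ey,P1@ey,P2@ey,' ex front edge',B1@ex,B2@ex,'tip ex',O(196.3,204.9,168)@ex)
ef=np.mean([B1@ex,B2@ex]); c=np.mean([R1@ey,R2@ey,L1@ey,L2@ey]); S=ex*(ef+60)+ey*c; print('stand',S,np.degrees(y),'tip',S-71*ex)
hsv=cv2.cvtColor(t,cv2.COLOR_BGR2HSV)
m=cv2.inRange(hsv,(20,120,180),(35,255,255)); m[:,:319]=0;m[:,333:]=0
n,lab,st,ce=cv2.connectedComponentsWithStats(m,connectivity=4); k=lab[217,324]; print(st[k],ce[k])
q=cv2.boxPoints(cv2.minAreaRect(np.argwhere(lab==k)[:,::-1].astype(np.float32)))
Q=np.array([O(*p,176) for p in q]); print(Q, 'c',O(*ce[k],176), Q.mean(0))
for a,b in ((0,1),(1,2)): print(np.linalg.norm(Q[b]-Q[a]),yaw(Q[a],Q[b]))
G=O(*ce[k],176)
# check in scene
print('scene tabtop',proj('scene',[*G,176]),'tip',proj('scene',[*(S-71*ex),168]),'posttop',proj('scene',[*(S+67*ex),177]))
s=cv2.imread('pics/scene0.png'); 
for p,c2 in (([*G,176],(0,0,255)),([*(S-71*ex),168],(0,255,0)),([*(S+67*ex),177],(0,255,0)),([*(S+80*ex+55*ey),14],(255,0,255)),([*(S-60*ex-55*ey),14],(255,0,255)),([*G,0],(255,255,0))):
    u=proj('scene',p); cv2.circle(s,tuple(int(round(x*16)) for x in u),8,c2,-1,shift=4)
cv2.imwrite('pics/chk.png',cv2.resize(s[140:290,200:340],None,fx=4,fy=4,interpolation=cv2.INTER_CUBIC))
```

```text
yaw R,L,B -11.60295726887032 -11.500475623606771 -10.732109303796861
peg yaw -11.187118558477904 tip [496.8 185.6]
ey: R,L,P 224.56883401068254 224.10926378781065 332.3375875057434 331.95857621736684 278.6918855757923 278.8334007851622  ex front edge 461.579727329106 462.51389926736454 tip ex 450.8578901652334
stand [566.4 170.8] -11.27851406542465 tip [496.8 184.7]
[320 214  13  11  68] [326.3 218.2]
[[ 444.1 -251.2]
 [ 461.1 -263.4]
 [ 432.9 -303. ]
 [ 416.  -290.8]] c [ 438.6 -276.3] [ 438.5 -277.1]
20.934299777629775 -35.658558355629914
48.5861197476662 -125.48224227431588
scene tabtop [290.8 221.9] tip [212.8 161.1] posttop [244.9 150. ]
```

View pics/chk.png

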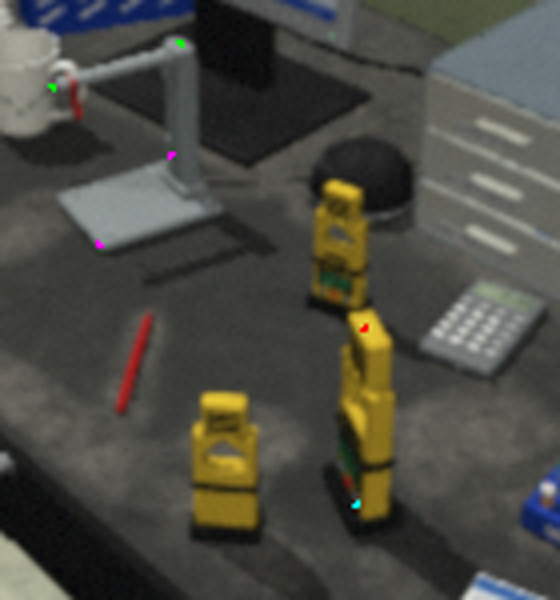

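The check picture shows the stand points falling where they should: peg tip at (52,88) and post top at (180,43) in the crop. The detector tab mark at (363,328) is a few mm left of the top face's middle, at about (370,331). I'll average the two views for the detector and start moving.

Run:
```python
from h import *
np.set_printoptions(precision=1,suppress=True)
print(onz('scene',200+370/4-.4,140+331/4-.4,176), onz('top',325.9,217.7,176),onz('top',326.3,218.2,176))
s=cv2.imread('pics/scene0.png');h=cv2.cvtColor(s,cv2.COLOR_BGR2HSV)
for r in range(215,236): print(r,' '.join('%3d'%x for x in h[r,282:302,2]))
```

```text
[ 439.9 -280.2  176. ] [ 440.3 -275.   176. ] [ 438.5 -276.3  176. ]
215  48  67  78  76  80 106 126 120  88  47  34  53  65  61  64  63  63  61  64  65
216  20  21  32  38  55  78 102  96  67  49  51  59  62  63  65  63  65  64  65  63
217  18  17  13  19  30  56  83  92  94 119 129 102  67  64  65  65  65  68  65  61
218  29  24  20  18  37 116 171 181 188 196 198 158  93  69  62  63  64  65  65  65
219  53  48  36  25  47 147 208 222 223 225 223 198 137  77  62  63  61  64  64  60
220  64  62  56  42  52 121 194 222 227 226 225 218 171  92  58  61  62  64  62  60
221  69  69  64  60  58  97 164 208 224 227 226 224 204 139  67  50  53  60  62  61
222  69  66  64  61  63  79 126 187 221 227 227 226 219 174  86  41  47  56  62  62
223  63  62  61  61  62  64  97 159 205 223 227 225 223 204 147  73  42  48  57  63
224  60  61  63  64  66  63  79 121 181 217 227 227 226 217 191 123  51  41  47  50
225  63  61  62  63  70  67  60  93 147 199 221 227 220 217 200 150  66  41  39  41
226  60  62  64  82 104  91  57  73 111 168 202 208 202 192 180 138  67  41  37  38
227  59  63  69 103 130 101  51  57  77 127 161 171 162 155 149 116  66  42  41  37
228  62  61  69  99 126 100  51  50  68 104 131 141 140 137 139 111  73  56  48  44
229  64  59  64  88 115 102  55  53  60  96 129 142 139 139 138 111  77  65  60  55
230  61  62  63  92 126 121  77  52  58  95 132 138 141 138 132 107  74  68  61  63
231  61  57  64  91 122 124  92  57  57  92 128 139 138 136 133 106  73  65  65  63
232  60  63  63  89 115 113 111  87  60  96 131 135 135 135 132 106  70  66  65  67
233  60  61  65  88 107 112 132 120  71 101 132 137 134 135 128 105  72  66  65  68
234  59  62  65  85 112 116 124 119  83 103 133 138 138 135 130 103  66  65  66  68
235  61  61  59  89 117 123 123 113  98 109 132 137 134 133 126 101  68  63  61  64
```

jog_arm([
  {"xyz": [-0.6,0,0],"spin": 1},
  {"xyz": [-0.6,0,0],"spin": 1},
  {"xyz": [-0.6,0,0],"spin": 1},
  {"xyz": [-0.5,-0.2,0],"spin": 1},
  {"xyz": [-0.4,-0.4,0],"spin": 1},
  {"xyz": [-0.3,-0.5,0],"spin": 1},
  {"xyz": [0,-0.6,0],"spin": 1},
  {"xyz": [0.2,-0.6,0],"spin": 1},
  {"xyz": [0.3,-0.5,0],"spin": 1},
  {"xyz": [0.4,-0.5,0],"spin": 1},
])

```text
time: 1.35
tool_pos: [98.9, 303.1, 226.7]
tcp_rot: [3.141, -0.0, 1.906]
contact_force: [0.4, 0.7, 0.8]
grip_width: 91.6
finger_force: 0.0
```

jog_arm([
  {"xyz": [-0.5,0.5,0],"spin": 0},
  {"xyz": [-0.5,0.5,0],"spin": 0},
  {"xyz": [-0.5,0.5,0],"spin": 0},
  {"xyz": [-0.5,0.5,0],"spin": 0},
  {"xyz": [-0.5,0.5,0],"spin": 0},
  {"xyz": [-0.5,0.5,0],"spin": 0},
  {"xyz": [-0.6,-0.15,0],"spin": 0},
  {"xyz": [-0.6,-0.15,0],"spin": 0},
  {"xyz": [-0.6,-0.15,0],"spin": 0},
  {"xyz": [-0.6,-0.15,0],"spin": 0},
])

```text
time: 2.6
tool_pos: [425.3, -40.7, 226.5]
tcp_rot: [-3.141, -0.0, 1.912]
contact_force: [1.2, -0.1, -0.1]
grip_width: 92.0
finger_force: 0.0
```

Run:
```python
from h import *
a=onz('scene',287.2,219.5,176);b=onz('scene',291.3,226,176);c=onz('scene',293.8,219,176);d=onz('scene',297,224.5,176)
for p,q in((a,b),(c,d)): print(p,q,np.degrees(np.arctan2(*(p-q)[:2][::-1]))-90)
print(onz('scene',292.1,222,176))
for n in((321.3,218,327.3,221),(324.2,214,331,217)):
  p=onz('top',*n[:2],176);q=onz('top',*n[2:],176);print(np.degrees(np.arctan2(*(p-q)[:2][::-1]))-90)
o=bot.get_obs();print(o['tool_pos'],o['tcp_rot'],o['joint_positions'])
```

```text
[ 439.07890778 -261.22219523  176.        ] [ 426.0913263 -290.2378831  176.       ] -24.113551883227316
[ 454.95612398 -272.6557039   176.        ] [ 443.03197146 -296.58724449  176.        ] -26.485284264032202
[ 441.0733396  -279.06485736  176.        ]
-28.124841177210648
-25.354567744357652
[425.27396718 -40.7026205  226.48548038] [-3.14134444e+00 -3.97639917e-04  1.91177815e+00] [-2.75354373e-01  1.62503865e-01  1.77012880e+00  1.93492934e-04
  1.20939240e+00 -6.16404699e-01]
```

jog_arm([
  {"xyz": [-0.57,-0.16,0],"spin": 0},
  {"xyz": [-0.57,-0.16,0],"spin": 0},
  {"xyz": [-0.57,-0.16,0],"spin": 0},
  {"xyz": [-0.57,-0.16,0],"spin": 0},
  {"xyz": [-0.57,-0.16,0],"spin": 0},
  {"xyz": [0,0,0],"spin": 1},
  {"xyz": [0,0,0],"spin": 1},
  {"xyz": [0,0,0],"spin": 1},
  {"xyz": [0,0,0],"spin": 1},
  {"xyz": [0,0,0],"spin": 1},
])

```text
time: 3.85
tool_pos: [441.2, -275.3, 226.3]
tcp_rot: [-3.141, -0.001, 1.408]
contact_force: [-0.2, 0.1, -0.4]
grip_width: 91.8
finger_force: 0.0
```

jog_arm([
  {"xyz": [0,0,0],"spin": 1},
  {"xyz": [0,0,0],"spin": 1},
  {"xyz": [0,0,0],"spin": 0.95},
  {"xyz": [0,0,0],"spin": 0},
  {"xyz": [0,0,0],"spin": 0},
  {"xyz": [0,0,0],"spin": 0},
  {"xyz": [0,0,0],"spin": 0},
  {"xyz": [0,0,0],"spin": 0},
  {"xyz": [0,0,0],"spin": 0},
  {"xyz": [0,0,0],"spin": 0},
])

```text
time: 5.1
tool_pos: [441.4, -275.4, 226.7]
tcp_rot: [-3.142, -0.0, 1.117]
contact_force: [0.7, 0.1, 0.5]
grip_width: 92.1
finger_force: 0.0
```

```bash
cat >> h.py <<'E'
def go(x,y,z):
    o=bot.get_obs(); R=Ro.from_euler('xyz',o['tcp_rot']).as_matrix()
    print('t',o['time'],'at',o['tool_pos'].round(1),o['tcp_rot'].round(3),'units',(R.T@(np.array([x,y,z])-o['tool_pos'])/80).round(3),'F',o['contact_force'].round(1),o['grip_width'].round(1),o['finger_force'])
E
python3 - <<'E'
from h import *
go(440.5,-278,138)
for n in('scene','top'): cv2.imwrite(f'pics/{n}1.png',bot.capture(n))
a=cv2.resize(cv2.imread('pics/scene1.png')[150:300,220:370],(600,600)[:2],interpolation=cv2.INTER_CUBIC)
cv2.imwrite('pics/s1.png',a)
E
```

```text
Traceback (most recent call last):
  File "h.py", line 18, in go
    print('t',o['time'],'at',o['tool_pos'].round(1),o['tcp_rot'].round(3),'units',(R.T@(np.array([x,y,z])-o['tool_pos'])/80).round(3),'F',o['contact_force'].round(1),o['grip_width'].round(1),o['finger_force'])
                                                                                                                                                                      ^^^^^^^^^^^^^^^^^^^^^
AttributeError: 'float' object has no attribute 'round'
```

jog_arm([
  {"xyz": [-0.035,0,0.2],"spin": 0},
  {"xyz": [0,0,0.25],"spin": 0},
  {"xyz": [0,0,0.25],"spin": 0},
  {"xyz": [0,0,0.21],"spin": 0},
  {"xyz": [0,0,0.1],"spin": 0},
  {"xyz": [0,0,0.1],"spin": 0},
  {"xyz": [0,0,0],"spin": 0},
  {"xyz": [0,0,0],"spin": 0},
  {"xyz": [0,0,0],"spin": 0},
  {"xyz": [0,0,0],"spin": 0},
])

```text
time: 6.35
tool_pos: [440.3, -278.0, 138.2]
tcp_rot: [3.141, 0.0, 1.117]
contact_force: [0.3, -0.0, 0.4]
grip_width: 91.9
finger_force: 0.0
```

```bash
sed -i "s/o\['grip_width'\].round(1)/o['grip_width']/" h.py
python3 - <<'E'
from h import *
go(440.5,-278,138)
for n in('scene','top'): cv2.imwrite(f'pics/{n}1.png',bot.capture(n))
a=cv2.resize(cv2.imread('pics/scene1.png')[150:300,220:370],(600,600)[:2],interpolation=cv2.INTER_CUBIC)
cv2.imwrite('pics/s1.png',a)
E
```

```text
t 6.35 at [ 440.3 -278.   138.2] [3.141 0.    1.117] units [0.001 0.002 0.002] F [ 0.3 -0.   0.4] 91.91083279779313 0.0
```

View pics/s1.png

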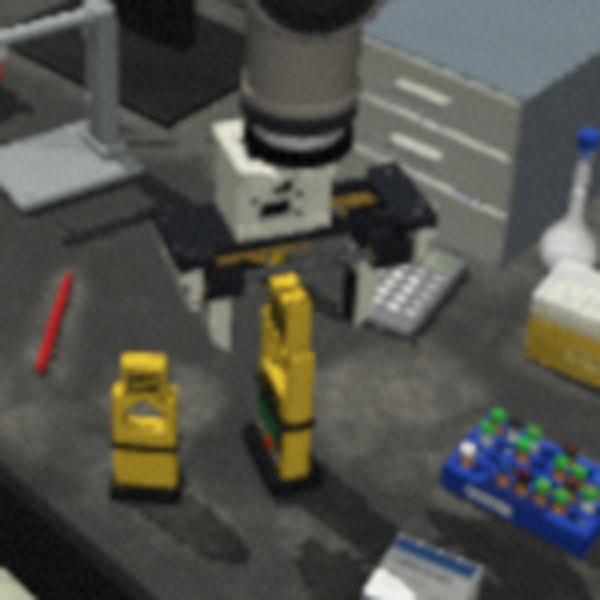

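The picture shows the fingers straddling the tab of the tall detector at about (287,300), with the pads level with the tab. I'll close the gripper.

jog_arm([
  {"xyz": [0,0,0],"spin": 0},
  {"xyz": [0,0,0],"spin": 0},
  {"xyz": [0,0,0],"spin": 0},
  {"xyz": [0,0,0],"spin": 0},
  {"xyz": [0,0,0],"spin": 0},
  {"xyz": [0,0,0],"spin": 0},
  {"xyz": [0,0,0],"spin": 0},
  {"xyz": [0,0,0],"spin": 0},
  {"xyz": [0,0,0],"spin": 0},
  {"xyz": [0,0,0],"spin": 0},
], gripper=0)

```text
time: 7.7
tool_pos: [440.2, -277.9, 137.8]
tcp_rot: [-3.142, -0.0, 1.117]
contact_force: [-0.0, -0.4, -1.6]
grip_width: 20.0
finger_force: 30.0
```

jog_arm([
  {"xyz": [0,0,-0.15],"spin": 0},
  {"xyz": [0,0,-0.25],"spin": 0},
  {"xyz": [0,0,-0.3],"spin": 0},
  {"xyz": [0,0,-0.3],"spin": 0},
  {"xyz": [0,0,-0.2],"spin": 0},
  {"xyz": [0,0,-0.1],"spin": 0},
  {"xyz": [0.2,-0.1,0],"spin": 0},
  {"xyz": [0.4,-0.2,0],"spin": 0},
  {"xyz": [0.5,-0.25,0],"spin": 0},
  {"xyz": [0.5,-0.25,0],"spin": 0},
])

```text
time: 8.95
tool_pos: [437.8, -132.4, 241.1]
tcp_rot: [-3.139, -0.001, 1.116]
contact_force: [1.3, -0.6, -2.7]
grip_width: 20.0
finger_force: 30.0
```

jog_arm([
  {"xyz": [0.5,-0.25,0],"spin": 0},
  {"xyz": [0.5,-0.25,0],"spin": 0},
  {"xyz": [0.5,-0.25,0],"spin": 0},
  {"xyz": [0.5,-0.25,0],"spin": 0},
  {"xyz": [0.5,-0.25,0],"spin": 0},
  {"xyz": [0.5,-0.25,0],"spin": 0},
  {"xyz": [0.4,-0.2,0],"spin": 0},
  {"xyz": [0.2,-0.1,0],"spin": -0.87},
  {"xyz": [0,0,0],"spin": -0.85},
  {"xyz": [0,0,0],"spin": -0.85},
])

```text
time: 10.2
tool_pos: [434.1, 188.0, 241.0]
tcp_rot: [-3.139, 0.001, 1.378]
contact_force: [-0.1, -0.1, -2.6]
grip_width: 20.1
finger_force: 30.0
```

Run:
```python
from h import *
go(439,196,196)
for n in('scene','top'): cv2.imwrite(f'pics/{n}2.png',bot.capture(n))
f=lambda i:cv2.resize(i,(400,600),interpolation=cv2.INTER_CUBIC)
cv2.imwrite('pics/s2.png',np.hstack([f(cv2.imread('pics/scene2.png')[100:250,150:250]),f(cv2.imread('pics/top2.png')[130:280,160:260])]))
```

```text
t 10.2 at [434.1 188.  241. ] [-3.139e+00  1.000e-03  1.378e+00] units [0.11  0.042 0.563] F [-0.1 -0.1 -2.6] 20.115447159694366 29.999799728393555
```

View pics/s2.png

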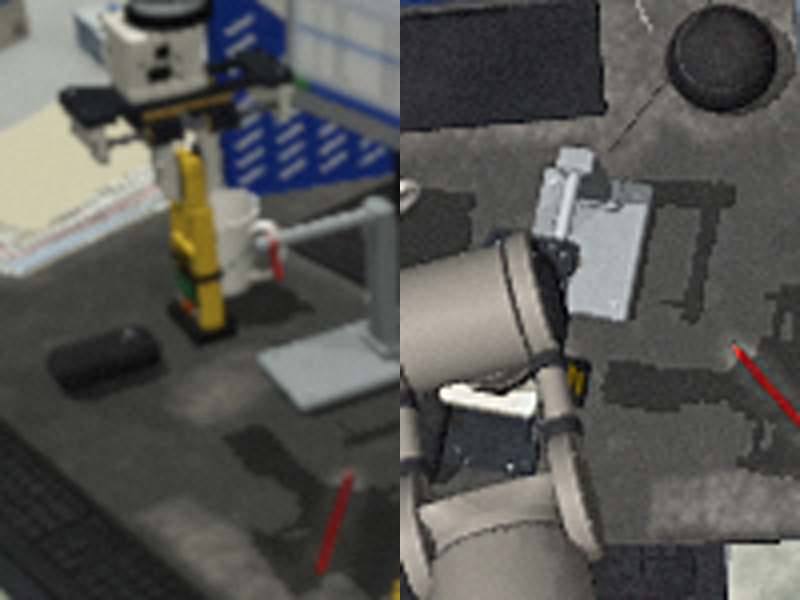

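The detector hangs upright in the gripper short of the peg tip, with foot corners at scene crop (168,308), (198,342) and (237,322). The flap hangs red at (275,258). I'll check the sideways offset in the grip.

Run:
```python
from h import *
np.set_printoptions(precision=1,suppress=True)
o=bot.get_obs(); T=o['tool_pos']; yw=o['tcp_rot'][2]-np.pi/2; c,s=np.cos(yw),np.sin(yw); ex=np.array([c,s,0]);ey=np.array([-s,c,0]); zu=T[2]-138
print('yaw',np.degrees(yw))
for nm,x,y in(('left -x+y',-22,36),('bottom -x-y',-22,-36),('right +x-y',22,-36)):
    p=T+ex*x+ey*y; p[2]=zu; print(nm,proj('scene',p))
p=T+ex*22-ey*36;p[2]=zu; print('per mm y',proj('scene',p+ey*10)-proj('scene',p))
```

```text
yaw -11.207788794746529
left -x+y [191.  178.7]
bottom -x-y [198.5 187.5]
right +x-y [209.5 184.1]
per mm y [-1.1 -1.2]
```

Run:
```python
from h import *
np.set_printoptions(precision=1,suppress=True)
o=bot.get_obs(); T=o['tool_pos']; yw=o['tcp_rot'][2]-np.pi/2; c,s=np.cos(yw),np.sin(yw); ex=np.array([c,s,0]);ey=np.array([-s,c,0]); zu=T[2]-138
for nm,x,y,z in(('body low +x-y',11,-32,16),('body low -x-y',-11,-32,16),('foot bot',-22,-36,0),('foot top',-22,-36,16),('body +x-y 60',11,-32,60),('body -x-y 60',-11,-32,60),('body +y-x 30',-11,32,30)):
    p=T+ex*x+ey*y; p[2]=zu+z; print(nm,proj('scene',p),proj('scene',p+[0,0,10])-proj('scene',p))
im=cv2.imread('pics/scene2.png');h=cv2.cvtColor(im,cv2.COLOR_BGR2HSV)
y=cv2.inRange(h,(18,120,60),(36,255,255))
for r in range(160,190): print(r,' '.join('%3d%s'%(h[r,c,2],'*' if y[r,c] else ' ') for c in range(188,214)))
```

```text
body low +x-y [206.  180.8] [-0.2 -2.3]
body low -x-y [200.5 182.5] [-0.3 -2.3]
foot bot [198.5 187.5] [-0.3 -2.3]
foot top [198.1 183.8] [-0.3 -2.3]
body +x-y 60 [204.9 170.5] [-0.2 -2.4]
body -x-y 60 [199.3 172.1] [-0.3 -2.4]
body +y-x 30 [193.3 171.6] [-0.3 -2.3]
160  65   65   64   64   80  107* 145* 175* 180* 160* 132* 136* 137* 134* 135* 128* 138  152  149  147  144  139  131  119  105  106 
161  62   62   63   59   71   88* 101* 143* 187* 191* 156* 132* 134* 137* 135* 138* 147  151  150  148  142  140  129  113   94   91 
162  65   60   61   62   63   66*  72*  95* 144* 180* 162* 134* 134* 138* 133* 137* 143  152  149  147  140  136  121  105   90   82 
163  63   61   65   64   51   44   53   58   87* 134* 141* 131* 130* 135* 136* 132* 140  152  151  147  142  131  113  103   96   88 
164  64   63   67   65   55   43   36   41   51   88* 112* 129* 137* 139* 135* 132* 143  149  146  144  134  128  117  111  104   88 
165  64   66   64   65   62   63   50   36   42   72* 104* 128* 138* 138* 135* 136* 137  145  145  131  122  126  125  118  107   83 
166  62   61   59   61   61  
[... 2485 characters left out ...]
   47   55   64   62   63   62 
185  35   44   55   63   62   65   62   64   59   49   30   21   13   19   26   32   41   48   54   54   60   60   60   64   62   62 
186  28   38   50   63   63   65   64   64   66   57   45   35   39   47   51   53   60   67   65   63   65   68   69   69   72   70 
187  25   29   47   63   65   63   63   66   60   65   56   53   55   62   65   64   65   69   66   71   75   78   79   79   77   75 
188  20   24   46   60   64   64   65   65   66   63   64   63   62   63   66   66   68   72   74   81   81   81   88   87   88   85 
189  15   18   43   58   65   65   63   66   63   64   64   61   62   63   67   70   77   76   81   81   85   87   85   83   85   83
```

jog_arm([
  {"xyz": [0.11,0.04,0.1],"spin": 0},
  {"xyz": [0,0,0.2],"spin": 0},
  {"xyz": [0,0,0.16],"spin": 0},
  {"xyz": [0,0,0.1],"spin": 0},
  {"xyz": [0,0,0],"spin": 0},
  {"xyz": [0,0.1,0],"spin": 0},
  {"xyz": [0,0.1,0],"spin": 0},
  {"xyz": [0,0.1,0],"spin": 0},
  {"xyz": [0,0,0],"spin": 0},
  {"xyz": [0,0,0],"spin": 0},
])

```text
time: 11.55
tool_pos: [464.0, 190.4, 197.0]
tcp_rot: [-3.141, 0.0, 1.374]
contact_force: [-0.2, 0.5, -2.9]
grip_width: 19.9
finger_force: 30.0
```

Run:
```python
from h import *
ex=np.array([np.cos(np.radians(-11.28)),np.sin(np.radians(-11.28))]); S=np.array([566.4,170.8])
go(*(S+12*ex),196); T=bot.get_obs()['tool_pos'][:2]-S; print('stand x,y',T@ex,T@[-ex[1],ex[0]])
for n in('scene','top'): cv2.imwrite(f'pics/{n}3.png',bot.capture(n))
cv2.imwrite('pics/s3.png',cv2.resize(cv2.imread('pics/scene3.png')[100:220,170:290],(600,600),interpolation=cv2.INTER_CUBIC))
```

```text
t 11.55 at [464.  190.4 197. ] [-3.141  0.     1.374] units [0.011 1.453 0.012] F [-0.2  0.5 -2.9] 19.857864849035376 29.999518990516663
stand x,y -104.27241798195985 -0.8233911384951618
```

View pics/s3.png

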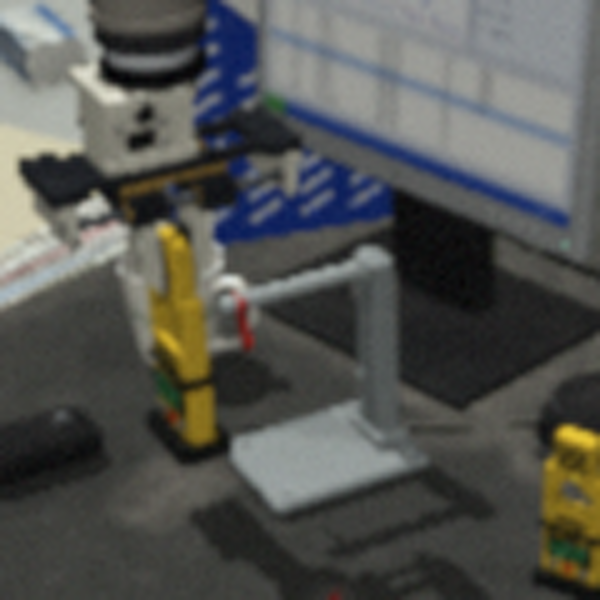

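The picture shows the eye just short of the peg tip at about (235,290) and in line with it, and the flap is red and down. Before pushing, I'll check the gripper's clearance to the monitor's lower right corner at about (565,240) in the crop.

Run:
```python
from h import *
def tri(a,b):
    e1,d1=ray('scene',*a);e2,d2=ray('top',*b);A=np.stack([d1,-d2],1);s=np.linalg.lstsq(A,e2-e1,rcond=None)[0]
    return e1+d1*s[0],e2+d2*s[1]
print(tri((283.5,148),(217.8,130)))   # lower right
print(tri((297/1.5625*0+462/1.5625,105/1.5625),(330/1.5625,127/1.5625)))  # upper right
```

```text
(array([788.25031444,  99.88743708, 153.10089315]), array([778.55296664, 108.29929687, 150.87618134]))
(array([837.45692661,  97.89065263, 468.35778878]), array([835.90800631,  99.37422566, 467.85215441]))
```

jog_arm([
  {"xyz": [0.01,0.1,0.01],"spin": 0},
  {"xyz": [0,0.1,0],"spin": 0},
  {"xyz": [0,0.1,0],"spin": 0},
  {"xyz": [0,0.1,0],"spin": 0},
  {"xyz": [0,0.1,0],"spin": 0},
  {"xyz": [0,0.1,0],"spin": 0},
  {"xyz": [0,0.1,0],"spin": 0},
  {"xyz": [0,0.1,0],"spin": 0},
  {"xyz": [0,0.1,0],"spin": 0},
  {"xyz": [0,0.1,0],"spin": 0},
])

```text
time: 12.9
tool_pos: [543.3, 175.5, 196.3]
tcp_rot: [3.142, -0.0, 1.374]
contact_force: [-0.2, 0.1, -2.9]
grip_width: 20.1
finger_force: 30.0
```

Run:
```python
from h import *
ex=np.array([np.cos(np.radians(-11.28)),np.sin(np.radians(-11.28))]); S=np.array([566.4,170.8])
go(*(S+12*ex),196); T=bot.get_obs()['tool_pos'][:2]-S; print('stand x,y',T@ex,T@[-ex[1],ex[0]])
cv2.imwrite('pics/scene4.png',bot.capture('scene'))
cv2.imwrite('pics/s4.png',cv2.resize(cv2.imread('pics/scene4.png')[100:220,170:290],(600,600),interpolation=cv2.INTER_CUBIC))
```

```text
t 12.9 at [543.3 175.5 196.3] [ 3.142 -0.     1.374] units [-0.     0.445  0.004] F [-0.2  0.1 -2.9] 20.05308051411591 29.99944567680359
stand x,y -23.598399961737268 0.043168261351452755
```

View pics/s4.png

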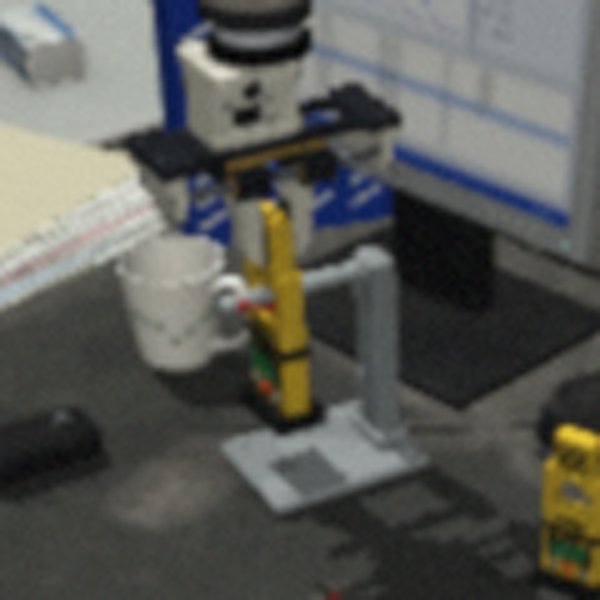

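The picture shows the peg tip sticking out of the eye at (228,298), with the flap lifted flat inside it at (255,303). I'll push on past the flap, then lower onto the peg.

jog_arm([
  {"xyz": [0,0.1,0],"spin": 0},
  {"xyz": [0,0.1,0],"spin": 0},
  {"xyz": [0,0.1,0],"spin": 0},
  {"xyz": [0,0.1,0],"spin": 0},
  {"xyz": [0,0.03,0],"spin": 0},
  {"xyz": [0,0,0],"spin": 0},
  {"xyz": [0,0,0],"spin": 0},
  {"xyz": [0,0,0.05],"spin": 0},
  {"xyz": [0,0,0.05],"spin": 0},
  {"xyz": [0,0,0.03],"spin": 0},
])

```text
time: 14.2
tool_pos: [576.5, 168.4, 187.0]
tcp_rot: [3.141, 0.001, 1.374]
contact_force: [-4.5, -3.7, 13.5]
grip_width: 19.6
finger_force: 30.0
```

Run:
```python
from h import *
ex=np.array([np.cos(np.radians(-11.28)),np.sin(np.radians(-11.28))]); S=np.array([566.4,170.8])
go(*(S+12*ex),185); T=bot.get_obs()['tool_pos'][:2]-S; print('stand x,y',T@ex,T@[-ex[1],ex[0]])
cv2.imwrite('pics/scene5.png',bot.capture('scene'))
cv2.imwrite('pics/s5.png',cv2.resize(cv2.imread('pics/scene5.png')[100:220,170:290],(600,600),interpolation=cv2.INTER_CUBIC))
```

```text
t 14.2 at [576.5 168.4 187. ] [3.141e+00 1.000e-03 1.374e+00] units [0.004 0.021 0.025] F [-4.5 -3.7 13.5] 19.569465191085676 30.001986622810364
stand x,y 10.320628768610215 -0.3475442715407383
```

View pics/s5.png

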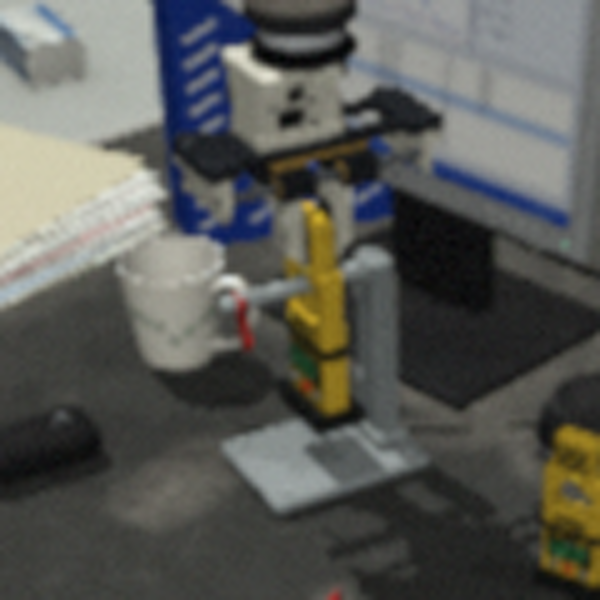

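The picture shows the flap back down at (245,322) in front of the eye, with the detector behind it resting on the peg. I'll take off the side load, then release partway and rise.

jog_arm([
  {"xyz": [-0.03,0,0],"spin": 0},
  {"xyz": [0,0,0],"spin": 0},
  {"xyz": [0,0,0],"spin": 0},
  {"xyz": [0,0,0],"spin": 0},
  {"xyz": [0,0,0],"spin": 0},
  {"xyz": [0,0,0],"spin": 0},
  {"xyz": [0,0,0],"spin": 0},
  {"xyz": [0,0,0],"spin": 0},
  {"xyz": [0,0,0],"spin": 0},
  {"xyz": [0,0,0],"spin": 0},
])

```text
time: 15.5
tool_pos: [576.0, 166.5, 185.9]
tcp_rot: [-3.142, -0.0, 1.374]
contact_force: [-0.2, -0.4, -2.4]
grip_width: 19.7
finger_force: 30.0
```

jog_arm([
  {"xyz": [0,0,0],"spin": 0},
  {"xyz": [0,0,0],"spin": 0},
  {"xyz": [0,0,0],"spin": 0},
  {"xyz": [0,0,0],"spin": 0},
  {"xyz": [0,0,0],"spin": 0},
  {"xyz": [0,0,0],"spin": 0},
  {"xyz": [0,0,0],"spin": 0},
  {"xyz": [0,0,0],"spin": 0},
  {"xyz": [0,0,0],"spin": 0},
  {"xyz": [0,0,0],"spin": 0},
], gripper=50)

```text
time: 16.75
tool_pos: [576.0, 166.5, 185.9]
tcp_rot: [3.142, -0.0, 1.374]
contact_force: [0.1, 1.2, 0.1]
grip_width: 45.9
finger_force: 0.0
```

jog_arm([
  {"xyz": [0,0,-0.05],"spin": 0},
  {"xyz": [0,0,-0.1],"spin": 0},
  {"xyz": [0,0,-0.2],"spin": 0},
  {"xyz": [0,0,-0.3],"spin": 0},
  {"xyz": [0,0,-0.3],"spin": 0},
  {"xyz": [0,0,-0.2],"spin": 0},
  {"xyz": [0,0,0],"spin": 0},
  {"xyz": [0,0,0],"spin": 0},
  {"xyz": [0,0,0],"spin": 0},
  {"xyz": [0,0,0],"spin": 0},
])

```text
time: 18.0
tool_pos: [575.8, 166.4, 277.3]
tcp_rot: [-3.141, 0.0, 1.374]
contact_force: [-0.5, 0.1, 0.0]
grip_width: 46.2
finger_force: 0.0
```

jog_arm([
  {"xyz": [0,0,0],"spin": 0},
  {"xyz": [0,0,0],"spin": 0},
  {"xyz": [0,0,0],"spin": 0},
  {"xyz": [0,0,0],"spin": 0},
  {"xyz": [0,0,0],"spin": 0},
  {"xyz": [0,0,0],"spin": 0},
  {"xyz": [0,0,0],"spin": 0},
  {"xyz": [0,0,0],"spin": 0},
  {"xyz": [0,0,0],"spin": 0},
  {"xyz": [0,0,0],"spin": 0},
])

```text
time: 19.25
tool_pos: [576.0, 166.5, 278.0]
tcp_rot: [3.142, -0.0, 1.374]
contact_force: [0.1, -0.5, 0.2]
grip_width: 45.9
finger_force: 0.0
```

Run:
```python
from h import *
go(0,0,0)
cv2.imwrite('pics/scene6.png',bot.capture('scene'))
cv2.imwrite('pics/s6.png',cv2.resize(cv2.imread('pics/scene6.png')[100:220,170:290],(600,600),interpolation=cv2.INTER_CUBIC))
```

```text
t 19.25 at [576.  166.5 278. ] [ 3.142 -0.     1.374] units [-3.45  -6.654  3.474] F [ 0.1 -0.5  0.2] 45.940532435427556 0.0
```

View pics/s6.png

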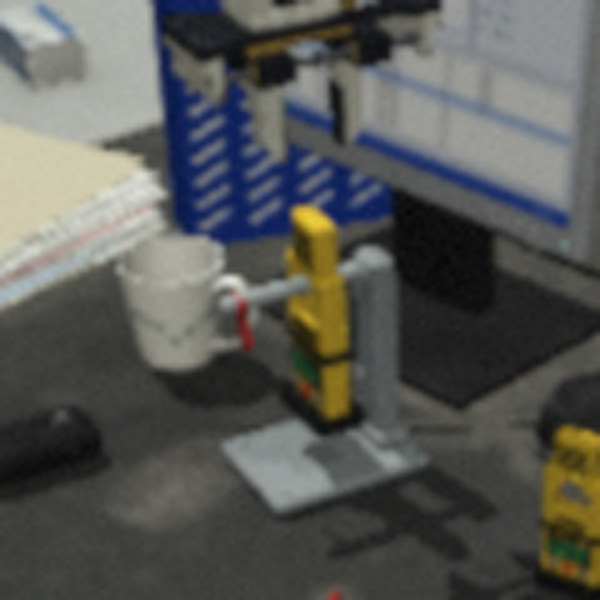

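The detector hangs upright on the peg at (320,320), the flap is down at (245,322) and the gripper is clear. I'll compare two frames for movement, then hand in.

Run:
```python
from h import *
f=lambda:[bot.capture('scene') for _ in range(4)]
c=[x[140:190,222:245].astype(float) for x in f()]
d=[np.abs(x-c[0]).mean() for x in c[1:]]; print(d)
if max(d)<5: print(bot.close_job())
```

```text
[np.float64(1.8136231884057972), np.float64(1.843768115942029), np.float64(1.886086956521739)]
the job is handed in; nothing more can be done
None
```

The largest yellow detector hangs still by its eye on the peg, with the red flap down in front of it and the gripper clear. I handed the job in at about 19.5 s; the judge's verdict was not shown.

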